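# Pack the sampling caddy with the capped containers

### The job

Pack the steel sampling caddy: stand the four capped containers (tall round bottle, square bottle, squat jar, thin vial) upright in it, each in the pocket cut to its own shape and size and right down on that pocket's floor. Leave the bottle and the jar that have no cap standing where they are.

Things in the scene. Friction and masses are not known exactly. Their poses are not given: they have to be found in the camera images.
- bottle_center (a point): Capped tall round bottle, white plastic with a ribbed grey screw cap. Body 44 mm in diameter and straight up to 70 mm, then a shoulder and a cap 31 mm in diameter; 100 mm tall in all. Its z axis points up; the point lies on its axis, half-way up. Keep fingertips 15 mm above its underside, to clear the pocket's rim.
- square_center (a point): Capped square bottle, white plastic with a ribbed grey screw cap. Body 46 x 46 mm with slightly rounded edges, straight up to 64 mm, cap 33 mm in diameter; 86 mm tall in all. x and y are square to its flat sides. Its z axis points up; the point lies on its axis, half-way up. Keep fingertips 15 mm above its underside, to clear the pocket's rim.
- jar_center (a point): Capped squat wide jar, white plastic with a ribbed grey screw lid of nearly the same width. 64 mm in diameter, body straight up to 44 mm, lid above it 63 to 64 mm in diameter; 60 mm tall in all. Its z axis points up; the point lies on its axis, half-way up. Keep fingertips 15 mm above its underside, to clear the pocket's rim.
- vial_center (a point): Capped thin vial, white plastic with a ribbed grey screw cap. Body 26 mm in diameter, straight up to 52 mm, cap 24 mm in diameter; 66 mm tall in all. Its z axis points up; the point lies on its axis, half-way up. Keep fingertips 15 mm above its underside, to clear the pocket's rim.
- open_bottle_center (a point): Look-alike that stays: tall round white bottle without a cap, its mouth open. 44 mm in diameter, 88 mm tall. Its z axis points up; the point lies on its axis, half-way up.
- open_jar_center (a point): Look-alike that stays: squat wide white jar without a lid, open and empty. 64 mm in diameter, 50 mm tall. Its z axis points up; the point lies on its axis, half-way up.
- pocket_bottle (a point): Medium round pocket, 60 mm in diameter, for the tall round bottle. Sunk in one of the four 88 mm square grey blocks that fill the steel caddy (190 x 190 mm, wall 22 mm high), in any quarter. 12 mm deep, rim 20 mm above the table. Site: centre of its dark floor, 8 mm above the table; z up, x and y along the caddy's sides.
- pocket_square (a point): Square pocket, 62 x 62 mm, its sides along x and y, for the square bottle, which goes in only with its sides about square to the pocket's. Sunk in one of the four 88 mm square grey blocks that fill the steel caddy (190 x 190 mm, wall 22 mm high), in any quarter. 12 mm deep, rim 20 mm above the table. Site: centre of its dark floor, 8 mm above the table; z up, x and y along the caddy's sides.
- pocket_jar (a point): Large round pocket, 80 mm in diameter, for the squat jar. Sunk in one of the four 88 mm square grey blocks that fill the steel caddy (190 x 190 mm, wall 22 mm high), in any quarter. 12 mm deep, rim 20 mm above the table. Site: centre of its dark floor, 8 mm above the table; z up, x and y along the caddy's sides.
- pocket_vial (a point): Small round pocket, 42 mm in diameter, for the thin vial. Sunk in one of the four 88 mm square grey blocks that fill the steel caddy (190 x 190 mm, wall 22 mm high), in any quarter. 12 mm deep, rim 20 mm above the table. Site: centre of its dark floor, 8 mm above the table; z up, x and y along the caddy's sides.
Things that resemble listed ones, but are neither listed nor needed, are in the scene too. Leave any purple look-alike of the part that bears jar_center alone.

How it is judged:
By the outcome, as a careful person would: the job done as asked, in the order asked, and still so for the second after the job is handed in, with the robot touching nothing.
It also fails if it takes over 106 s, if anything falls off the work surface, if the arm or the gripper's body presses on something with over 40 N, if the wrist force passes 120 N, or if a joint passes its speed limit or range.

### The arm

A 6-joint arm with a two-finger parallel gripper is mounted at the origin on the work surface. World frame = base frame: x ahead of the robot, y to its left, z up, the work surface at z = 0. Lengths are in mm, angles in rad, forces in N, time in s.
With the tool pointing down it reaches from about 300 to 1000 mm from the base axis. Payload 5.1 kg.
Tool frame: the origin (TCP) lies on the front face of the gripper's body, between the roots of the fingers; the fingertips stand ahead of it and the grasp point (between the pads) lies 59 mm ahead of it (robot.tip_extent is the z of the fingertips in the tool frame, in mm); z points along the fingers, y is the direction in which the jaws open and shut (so a half turn about z gives the same grasp; the last joint's range is limited). The gripper opens to 95 mm and grips with 3 to 60 N. Pads are 20 mm wide; open, the fingers measure 119 mm over their backs; the gripper's body (75 mm by 180 mm) begins 59 mm behind the grasp point.
Start: joints at [1.176, 0.124, 1.65, -0, 1.367, -0.083], TCP at [199.423, 618.64, 292.256] pointing down, gripper open.
Joint ranges: [-2.61, 2.61], [-1.02, 2.33], [0.03, 2.71], [-1.35, 4.49], [0.32, 2.68], [-2.91, 2.91]. Speed limits (rad/s): [2.57, 2.57, 3.14, 3.14, 3.14, 3.14].

### API

Orientations are given as a unit quaternion [w, x, y, z].
In Python, from plant import robot gives the robot as it stands.
- The arm moves only by the tool apply_moves, never from a script. Its argument "deltas" is one flat list of numbers, 4 for each row, row after row: the shift along the tool's x, y, z in m, then the turn about the tool's z in degrees. A call has 1 to 20 rows; each row shifts and turns the commanded pose from where the row before left it, along the tool's axes as they then stand; what a row does not reach is not made up. A row lasts 1/8 s, in which the tool goes at most 62.5 mm and 10.7 degrees, less where a joint would pass 70% of its speed; a pose out of reach is approached as far as the arm can. A call is refused whole if a number of a shift passes 0.0625 or a number of a turn 10.7, either way. A call with a gripper value outside its range is refused whole. "fingers" is the opening, from -1 (shut) to 1 (fully open), set as the call begins (left out, the last holds). The fingers move at their own pace and stop on an object; "force" is the grip in N (left out, the last holds). Time passes only in rows, so rows that do not move let the fingers close. It gives the time, the measured TCP pose, the force and the opening at its end, in the units of the state.
- robot.state(): the state, without advancing time (a new reading comes with each control period).
- robot.snapshot(name): name is "scene" or "top"; returns a dict with "color" (384x512x3 uint8, blue, green, red), "fx", "fy", "cx", "cy" (pixels), "world_from_camera" (4x4, takes a point from camera to world coordinates). Camera axes: x right, y up, looking along -z (the intrinsics and any distortion apply to the point x, -y, -z); pixel columns grow to the right and rows downward; lengths in mm; the calibration is good to about 2 mm. A picture is of the moment at which its call begins. There is no depth.
- robot.sign_off(): hands the job in, once; it reports no verdict.
The state is a dict: "time": time; "qpos": joint angles; "dq": joint speeds; "joint_efforts": joint torques, N m; "ee_pos": TCP position; "tool_rot": TCP orientation; "wrist_force": force on the tool from outside, world axes, zero at the start; "ft_torque": the same for the moment, N m; "gripper_width": finger opening in mm.
Only numpy, scipy, OpenCV 4.12 (cv2) and the standard library are available. Lean on these libraries where they do the work, as an engineer would, in place of code of your own. Each camera call takes 0.05 s, during which the arm holds its last target.

## Working session

There is one attempt and no reset: what is moved stays moved. The work goes in short steps, Python scripts to look and compute and a tool call to move; the robot and the scene stay as the last step left them, time stands still between calls to the robot, and variables do not carry over. Pictures are saved under pics/ and viewed, and the job is handed in when it is done.

Besides the shell and the picture viewer there is one more tool, called by a JSON object that holds its "method" and its "body". apply_moves: Moves the arm, as the interface text tells. Its arguments: {"type":"object","properties":{"deltas":{"type":"array","items":{"type":"number"}},"fingers":{"type":"number"},"force":{"type":"number"}},"required":["deltas"]}

```bash
ls; mkdir -p pics
cat > h.py <<'E'
from plant import robot
import numpy as np, cv2, pickle
def snap(n,tag):
    s=robot.snapshot(n); pickle.dump(s,open(f'pics/{tag}.pkl','wb')); cv2.imwrite(f'pics/{tag}.png',s['color']); return s
def load(tag): return pickle.load(open(f'pics/{tag}.pkl','rb'))
def ray(s,u,v):
    T=np.array(s['world_from_camera']); d=np.array([(u-s['cx'])/s['fx'],-(v-s['cy'])/s['fy'],-1.])
    return T[:3,3],T[:3,:3]@d
def at(s,u,v,z):
    o,d=ray(s,u,v); return o+d*(z-o[2])/d[2]
def proj(s,p):
    T=np.array(s['world_from_camera']); c=T[:3,:3].T@(np.array(p)-T[:3,3]); return s['cx']+s['fx']*c[0]/-c[2], s['cy']+s['fy']*-c[1]/-c[2]
def crop(tag,u0,v0,u1,v1,k,out):
    im=load(tag)['color'][v0:v1,u0:u1]; cv2.imwrite(f'pics/{out}.png',cv2.resize(im,None,fx=k,fy=k,interpolation=cv2.INTER_CUBIC))
E
python3 - <<'E'
from h import *
for n in('scene','top'):
    s=snap(n,n+'0'); print({k:np.round(v,3).tolist() for k,v in s.items() if k!='color'})
print(robot.state(), robot.tip_extent)
E
```

```text
pics
{'fx': 352.853, 'fy': 352.853, 'cx': 258.823, 'cy': 194.361, 'world_from_camera': [[-0.641, -0.62, 0.453, 947.755], [0.768, -0.512, 0.385, 313.346], [-0.007, 0.594, 0.804, 700.374], [0.0, 0.0, 0.0, 1.0]]}
{'fx': 388.127, 'fy': 388.127, 'cx': 253.458, 'cy': 198.769, 'world_from_camera': [[0.008, 0.998, -0.06, 543.877], [-1.0, 0.008, 0.004, 1.801], [0.005, 0.06, 0.998, 1017.29], [0.0, 0.0, 0.0, 1.0]]}
{'time': 0.1, 'qpos': array([ 1.17637776e+00,  1.24439188e-01,  1.65153574e+00, -1.89098002e-05,
        1.36750369e+00, -8.25614245e-02]), 'dq': array([ 0.00057721, -0.00054895, -0.00336458, -0.00124954, -0.00223218,
        0.00060041]), 'joint_efforts': array([ 1.83453953e-04, -4.18880367e+01, -3.61097181e+01,  7.77514488e-02,
        4.61326155e-02, -7.27677093e-05]), 'ee_pos': array([199.27634203, 618.23993082, 291.11129262]), 'tool_rot': array([-2.13769829e-04,  1.55295506e-01,  9.87867611e-01, -9.18479728e-04]), 'wrist_force': array([0.24971367, 0.17387787, 0.46460841]), 'ft_torque': array([-0.00054297, -0.06827885,  0.00967843]), 'gripper_width': 94.99093344285491} 77.60000000000001
```

```bash
python3 -c "
from h import *
crop('top0',0,0,512,384,1.5,'t0')
crop('scene0',0,0,512,384,1.5,'s0')"
```

```text
(no output)
```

View pics/t0.png

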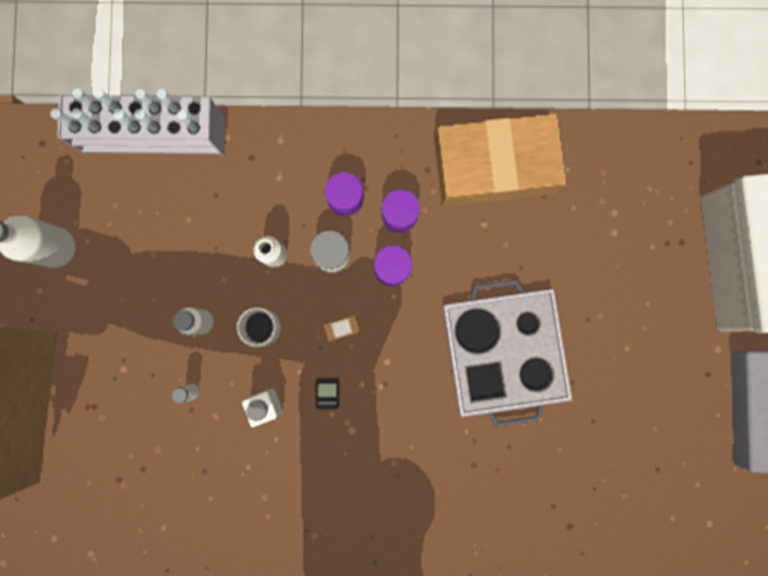

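View pics/s0.png

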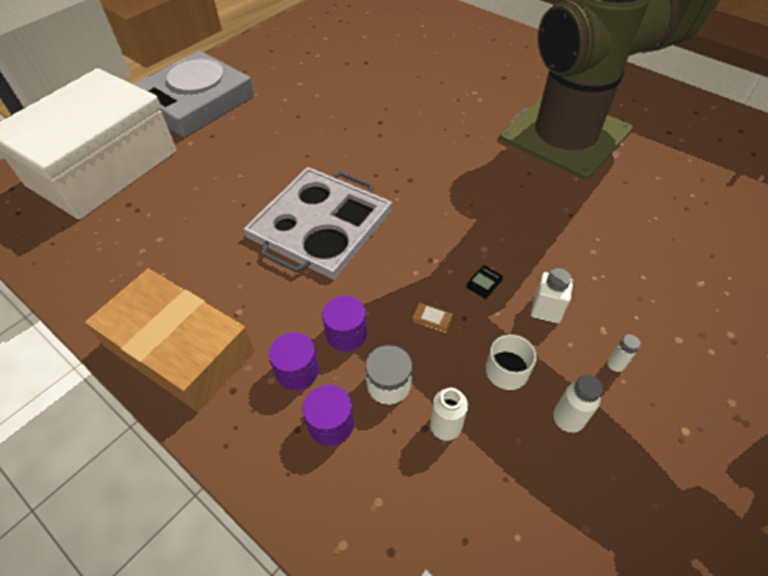

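Top view at 1.5x zoom, in pixels.
- **Capped containers:** bottle (192,321), square bottle (262,408), grey-lidded jar (330,250), vial (184,395).
- **Things they could be mistaken for:** open bottle (268,250), open jar (258,326), and purple jars (343,192), (400,210) and (392,265).
- **Caddy:** about (507,352). Its pockets are jar (477,330), vial (528,323), square (486,381) and bottle (536,374).

Next I'll check these in close crops.

```bash
python3 -c "
from h import *
crop('top0',105,150,245,290,5,'c1')
crop('top0',285,180,395,290,6,'c2')
crop('scene0',235,170,435,295,4,'c3')
crop('scene0',150,100,275,190,6,'c4')"
```

```text
(no output)
```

View pics/c1.png

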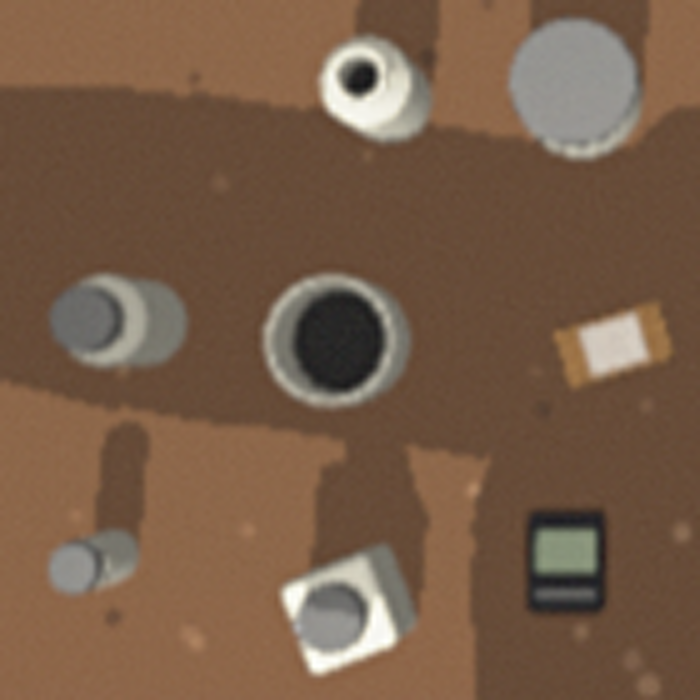

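View pics/c2.png

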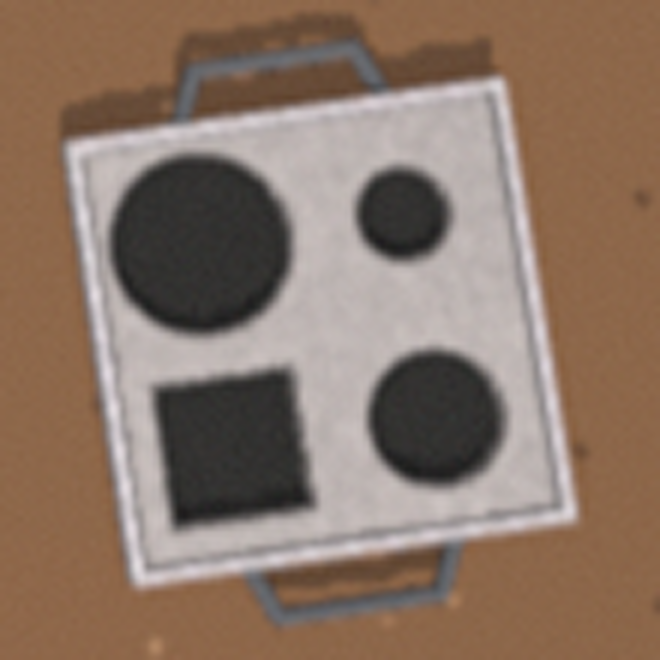

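View pics/c3.png

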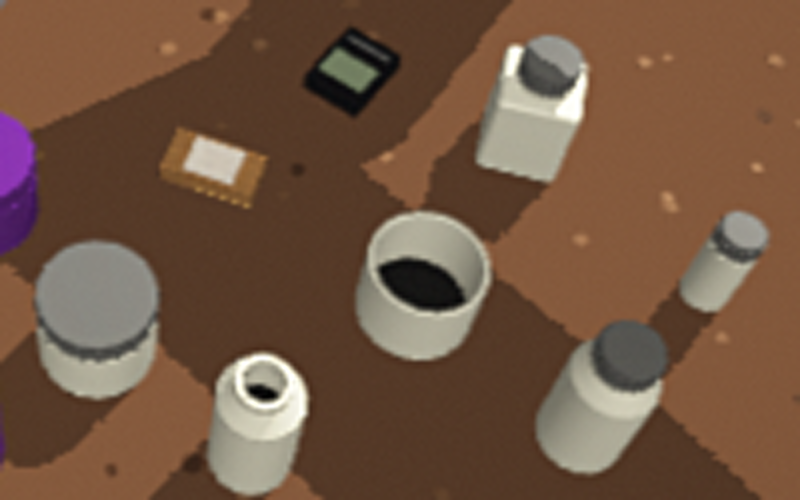

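View pics/c4.png

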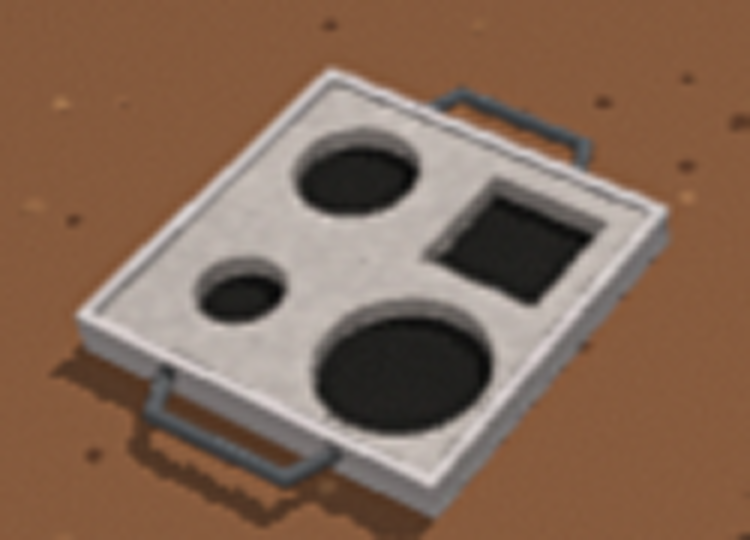

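Close crops: the chosen bottle, square bottle, vial and grey-lidded jar all have caps, and the open ones are clearly distinct. c1 cap centres: bottle (86,319), vial (75,567), square (331,617), jar (573,81). c2 caddy corners: (65,143), (505,80), (578,518), (137,585).

Run:
```python
from h import *
t=load('top0'); c=load('scene0')
f=lambda U,V,k,a,b:((U+.5)/k-.5+a,(V+.5)/k-.5+b)
obj=dict(bottle=((86,319),(630,353),100),vial=((75,567),(741,234),66),square=((331,617),(552,64),86),jar=((573,81),(98,287),60))
for n,(a,b,z) in obj.items():
    print(n,at(t,*f(*a,5,105,150),z)[:2].round(1),at(c,*f(*b,4,235,170),z)[:2].round(1))
C=[at(t,*f(*p,6,285,180),22)[:2] for p in[(65,143),(505,80),(578,518),(137,585)]]
C2=[at(c,*f(*p,6,150,100),22)[:2] for p in[(430,487),(80,317),(330,70),(668,210)]]
for C in(C,C2):
  C=np.array(C);print(C.round(1).tolist(),'ctr',C.mean(0).round(1),'sides',[np.linalg.norm(C[i]-C[i-1]).round(1) for i in range(4)],
  'ang',[np.degrees(np.arctan2(*(C[i]-C[i-1])[::-1])).round(1) for i in range(4)])
for n,a,b in(('jar',(202,243),(404,365)),('vial',(404,213),(242,288)),('square',(234,447),(518,244)),('bottle',(437,416),(358,171))): print(n,at(t,*f(*a,6,285,180),18)[:2].round(1),at(c,*f(*b,6,150,100),17)[:2].round(1))
# square bottle top face z 64 edges: corners
S=[at(t,*f(*p,5,105,150),64)[:2] for p in[(281,593),(388,545),(412,627),(318,675)]]
print(np.round(S,1).tolist())
# white big bottle and capped-bottle base
```

```text
bottle [562.3 308. ] [564.7 311.4]
vial [442.6 321.2] [444.5 323.8]
square [422.1 192.5] [424.3 196.8]
jar [683.2  83.3] [679.1  84. ]
[[593.1, -110.4], [621.8, -299.3], [435.6, -328.5], [406.1, -141.2]] ctr [ 514.2 -219.9] sides [np.float64(189.6), np.float64(191.1), np.float64(188.4), np.float64(189.6)] ang [np.float64(9.4), np.float64(-81.4), np.float64(-171.1), np.float64(99.0)]
[[592.8, -109.7], [621.1, -293.8], [436.0, -324.8], [406.3, -137.3]] ctr [ 514.1 -216.4] sides [np.float64(188.5), np.float64(186.3), np.float64(187.7), np.float64(189.9)] ang [np.float64(8.4), np.float64(-81.3), np.float64(-170.5), np.float64(99.0)]
jar [ 550.9 -169.7] [ 548.2 -168. ]
vial [ 564.5 -256.6] [ 561.  -255.8]
square [ 464.1 -183.2] [ 462.3 -179.1]
bottle [ 477.9 -270. ] [ 474.3 -268.9]
[[430.6, 221.5], [454.2, 170.0], [414.7, 157.6], [391.3, 202.7]]
```

```bash
python3 -c "
from h import *
crop('top0',150,240,200,290,14,'sq')"
```

```text
(no output)
```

View pics/sq.png

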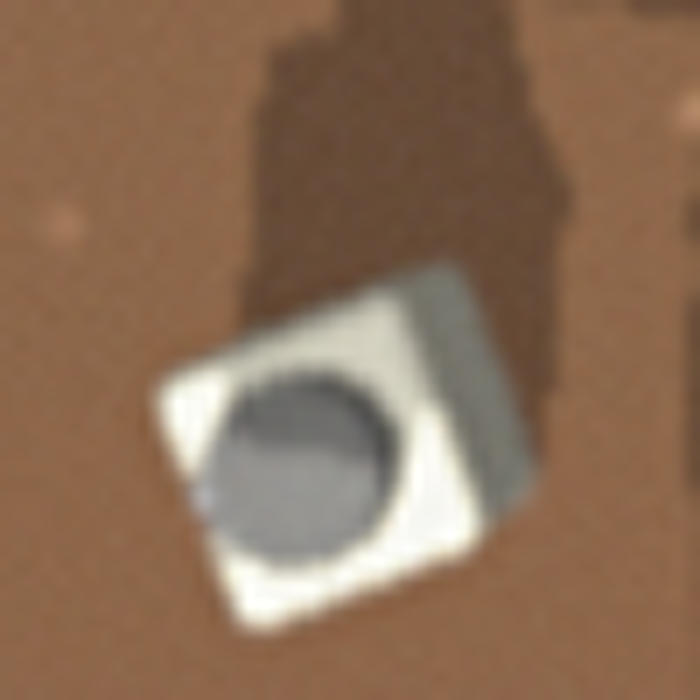

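```bash
cat >> h.py <<'E'
from scipy.spatial.transform import Rotation as Ro
def pose():
    st=robot.state(); q=np.array(st['tool_rot']); return np.array(st['ee_pos']),Ro.from_quat(q[[1,2,3,0]]).as_matrix(),st
def go(*tg,jaw=None):
    p,R,st=pose(); y=np.degrees(np.arctan2(R[1,1],R[0,1]))
    print('t',round(st['time'],2),'p',p.round(1),'jaw',round(y,1),'w',round(st['gripper_width'],1),'F',np.round(st['wrist_force'],1),'q6',round(st['qpos'][5],2))
    if jaw is not None: print('turn',round((y-jaw+90)%180-90,1))
    for a in tg:
        a=np.array(a,float); d=R.T@(a-p); n=int(np.ceil(np.linalg.norm(d)/58)); print('to',a,'d',d.round(1),'n',n,'each',(d/max(n,1)/1000).round(4)); p=a
E
python3 - <<'E'
from h import *
t=load('top0')
f=lambda U,V,k,a,b:((U+.5)/k-.5+a,(V+.5)/k-.5+b)
S=np.array([at(t,*f(*p,14,150,240),64)[:2] for p in[(157,390),(400,290),(487,535),(243,635)]])
print(S.round(1).tolist(),S.mean(0),[np.degrees(np.arctan2(*(S[i]-S[i-1])[::-1])).round(1) for i in range(4)])
go((681.2,83.6,180),(681.2,83.6,98))
E
```

```text
[[432.6, 221.7], [450.1, 179.9], [408.1, 163.9], [390.6, 205.9]] [420.33078731 192.84078435] [np.float64(20.7), np.float64(-67.2), np.float64(-159.3), np.float64(112.6)]
t 0.1 p [199.3 618.2 291.1] jaw 72.1 w 95.0 F [0.2 0.2 0.5] q6 -0.08
to [681.2  83.6 180. ] d [-622.7 -360.8  111.7] n 13 each [-0.0479 -0.0278  0.0086]
to [681.2  83.6  98. ] d [-0.   0.2 82. ] n 2 each [-0.      0.0001  0.041 ]
```

{"method": "apply_moves", "body": {"deltas": [-0.015,-0.009,0,0,-0.032,-0.0185,0.003,0,-0.032,-0.0185,0.006,0,-0.032,-0.0185,0.006,0,-0.032,-0.0185,0.006,0,-0.032,-0.0185,0.006,0,-0.032,-0.0185,0.006,0,-0.032,-0.0185,0.006,0,-0.032,-0.0185,0.006,0,-0.032,-0.0185,0.006,0,-0.032,-0.0185,0.006,0,-0.032,-0.0185,0.006,0,-0.032,-0.0185,0.006,0,-0.032,-0.0185,0.006,0,-0.032,-0.0185,0.006,0,-0.032,-0.0185,0.006,0,-0.032,-0.0185,0.006,0,-0.032,-0.0185,0.006,0,-0.032,-0.0185,0.006,0,-0.032,-0.0185,0.006,0], "fingers": 1, "force": 20}}

```text
time: 2.6
ee_pos: [682.1, 82.3, 180.9]
tool_rot: [-0.0, 0.156, 0.988, -0.0]
wrist_force: [0.4, 0.5, -0.1]
gripper_width: 95.0
```

Run:
```python
from h import *
go((681.2,83.6,130),(681.2,83.6,98))
```

```text
t 2.6 p [682.1  82.3 180.9] jaw 72.1 w 95.0 F [ 0.4  0.5 -0.1] q6 -1.22
to [681.2  83.6 130. ] d [ 1.2  1.  50.9] n 1 each [0.0012 0.001  0.0509]
to [681.2  83.6  98. ] d [-0.  0. 32.] n 1 each [-0.     0.     0.032]
```

{"method": "apply_moves", "body": {"deltas": [0.001,0.001,0.02,0,0,0,0.02,0,0,0,0.02,0,0,0,0.015,0,0,0,0.008,0,0,0,0,0]}}

```text
time: 3.35
ee_pos: [680.8, 85.9, 97.5]
tool_rot: [-0.001, 0.155, 0.988, -0.0]
wrist_force: [-0.4, 0.7, -0.1]
gripper_width: 95.0
```

Run:
```python
from h import *
go(); snap('top','top1'); snap('scene','scene1')
crop('top1',180,120,270,210,7,'a1'); crop('scene1',170,180,320,300,5,'a2')
```

```text
t 3.35 p [680.8  85.9  97.5] jaw 72.2 w 95.0 F [-0.4  0.7 -0.1] q6 -1.21
```

View pics/a2.png

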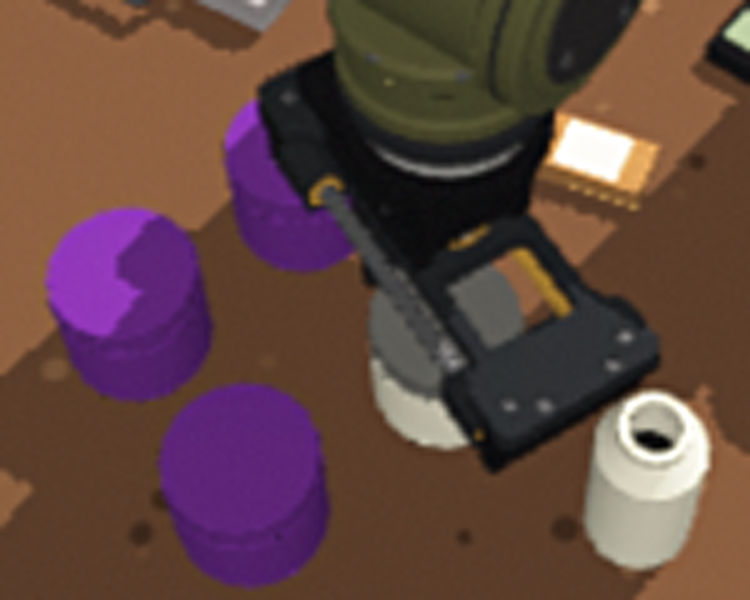

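The jar is between the open fingers, and the open bottle and purple jars are clear. Closing.

{"method": "apply_moves", "body": {"deltas": [0,0,0,0,0,0,0,0,0,0,0,0,0,0,0,0,0,0,0,0,0,0,0,0], "fingers": -1, "force": 25}}

```text
time: 4.2
ee_pos: [681.2, 85.6, 98.5]
tool_rot: [0.0, 0.155, 0.988, -0.0]
wrist_force: [0.7, -1.2, 1.3]
gripper_width: 63.6
```

{"method": "apply_moves", "body": {"deltas": [0,0,-0.01,0,0,0,-0.02,0,0,0,-0.03,0,0,0,-0.03,0,0,0,-0.025,0,0,0,-0.015,0,0,0,0,0]}}

```text
time: 5.08
ee_pos: [681.9, 85.7, 230.6]
tool_rot: [0.002, 0.155, 0.988, 0.0]
wrist_force: [-0.4, -0.3, -1.3]
gripper_width: 63.0
```

Run:
```python
from h import *
go((550.8,-168.4,225),(550.8,-168.4,107))
```

```text
t 5.08 p [681.9  85.7 230.6] jaw 72.1 w 63.0 F [-0.4 -0.3 -1.3] q6 -1.21
to [ 550.8 -168.4  225. ] d [  46.8 -282.1    5.1] n 5 each [ 0.0094 -0.0564  0.001 ]
to [ 550.8 -168.4  107. ] d [ 4.00e-01 -1.00e-01  1.18e+02] n 3 each [ 0.0001 -0.      0.0393]
```

{"method": "apply_moves", "body": {"deltas": [0.002,-0.012,0,0,0.005,-0.028,0,0,0.005,-0.031,0,0,0.005,-0.031,0,0,0.005,-0.031,0,0,0.005,-0.031,0,0,0.005,-0.031,0,0,0.005,-0.031,0,0,0.005,-0.031,0,0,0.0047,-0.025,0,0,0,0,0,0,0,0,0,0]}}

```text
time: 6.58
ee_pos: [549.7, -168.1, 227.3]
tool_rot: [-0.001, 0.155, 0.988, 0.0]
wrist_force: [-0.0, 0.7, -1.3]
gripper_width: 64.1
```

Run:
```python
from h import *
go((550.8,-168.4,150),(550.8,-168.4,107))
snap('scene','scene2');crop('scene2',150,60,300,180,5,'b2')
```

```text
t 6.58 p [ 549.7 -168.1  227.3] jaw 72.1 w 64.1 F [-0.   0.7 -1.3] q6 -1.65
to [ 550.8 -168.4  150. ] d [-1.2  0.  77.3] n 2 each [-0.0006  0.      0.0386]
to [ 550.8 -168.4  107. ] d [-0.1 -0.  43. ] n 1 each [-0.0001 -0.      0.043 ]
```

View pics/b2.png

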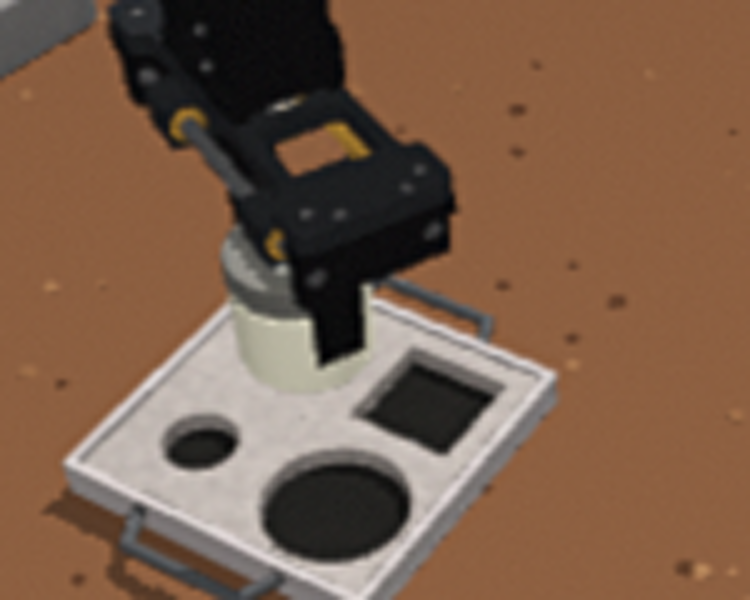

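The jar is upright in the grip above its pocket. Lowering.

{"method": "apply_moves", "body": {"deltas": [-0.001,0,0.015,0,0,0,0.025,0,0,0,0.025,0,0,0,0.02,0,0,0,0.015,0,0,0,0.008,0,0,0,0.004,0,0,0,0.004,0,0,0,0.003,0,0,0,0,0]}}

```text
time: 7.88
ee_pos: [551.2, -168.8, 109.3]
tool_rot: [0.0, 0.155, 0.988, -0.0]
wrist_force: [0.4, -0.5, -0.5]
gripper_width: 63.8
```

Run:
```python
from h import *
go((550.8,-168.4,107))
```

```text
t 7.88 p [ 551.2 -168.8  109.3] jaw 72.1 w 63.8 F [ 0.4 -0.5 -0.5] q6 -1.65
to [ 550.8 -168.4  107. ] d [0.5 0.2 2.3] n 1 each [0.0005 0.0002 0.0023]
```

{"method": "apply_moves", "body": {"deltas": [0,0,0.001,0,0,0,0.001,0,0,0,0.001,0,0,0,0,0]}}

```text
time: 8.38
ee_pos: [551.2, -168.7, 106.4]
tool_rot: [0.0, 0.155, 0.988, -0.0]
wrist_force: [-0.7, -0.1, -0.0]
gripper_width: 63.5
```

{"method": "apply_moves", "body": {"deltas": [0,0,0,0,0,0,0,0,0,0,0,0,0,0,0,0,0,0,0,0], "fingers": 1}}

```text
time: 9.0
ee_pos: [551.2, -168.7, 106.3]
tool_rot: [0.0, 0.155, 0.988, -0.0]
wrist_force: [-0.0, 0.1, 0.4]
gripper_width: 94.8
```

{"method": "apply_moves", "body": {"deltas": [0,0,-0.015,0,0,0,-0.03,0,0,0,-0.03,0,0,0,-0.025,0,0,0,-0.01,0]}}

```text
time: 9.62
ee_pos: [552.1, -169.1, 219.4]
tool_rot: [0.002, 0.155, 0.988, -0.001]
wrist_force: [0.1, 0.5, -0.4]
gripper_width: 95.2
```

Run:
```python
from h import *
go((443.5,322.5,190),(443.5,322.5,97))
```

```text
t 9.62 p [ 552.1 -169.1  219.4] jaw 72.1 w 95.2 F [ 0.1  0.5 -0.4] q6 -1.65
to [443.5 322.5 190. ] d [254.3 434.6  28.1] n 9 each [0.0283 0.0483 0.0031]
to [443.5 322.5  97. ] d [ 0.4  0.  93. ] n 2 each [0.0002 0.     0.0465]
```

{"method": "apply_moves", "body": {"deltas": [0.008,0.0136,0,0,0.0164,0.028,0.002,0,0.0164,0.028,0.002,0,0.0164,0.028,0.002,0,0.0164,0.028,0.002,0,0.0164,0.028,0.002,0,0.0164,0.028,0.002,0,0.0164,0.028,0.002,0,0.0164,0.028,0.002,0,0.0164,0.028,0.002,0,0.0164,0.028,0.002,0,0.0164,0.028,0.002,0,0.0164,0.028,0.002,0,0.0164,0.028,0.002,0,0.0164,0.028,0.002,0,0.0164,0.028,0.002,0,0,0,0,0,0,0,0,0], "fingers": 0.5}}

```text
time: 11.88
ee_pos: [441.5, 321.5, 185.2]
tool_rot: [-0.001, 0.155, 0.988, -0.001]
wrist_force: [-0.2, -0.2, -0.4]
gripper_width: 71.3
```

Run:
```python
from h import *
go((443.5,322.5,190),(443.5,322.5,96.5))
snap('scene','scene3');crop('scene3',120,70,280,190,5,'d2')
```

```text
t 11.88 p [441.5 321.5 185.2] jaw 72.2 w 71.3 F [-0.2 -0.2 -0.4] q6 -0.73
to [443.5 322.5 190. ] d [-1.6  1.6 -4.8] n 1 each [-0.0016  0.0016 -0.0048]
to [443.5 322.5  96.5] d [-0.1  0.2 93.5] n 2 each [-0.0001  0.0001  0.0467]
```

View pics/d2.png

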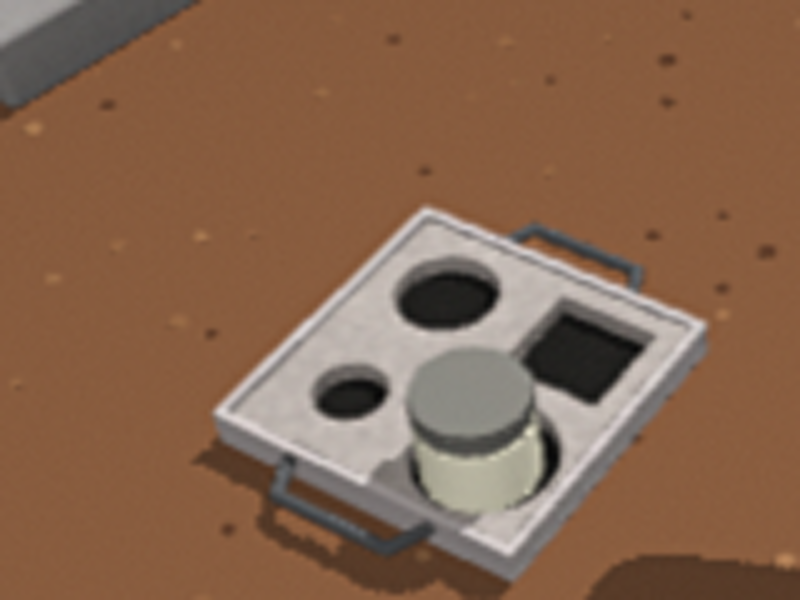

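The jar is standing in its pocket. Now lowering over the vial.

{"method": "apply_moves", "body": {"deltas": [-0.0015,0.0015,0.015,0,0,0,0.025,0,0,0,0.025,0,0,0,0.015,0,0,0,0.0085,0,0,0,0,0]}}

```text
time: 12.68
ee_pos: [444.3, 322.6, 97.3]
tool_rot: [-0.0, 0.155, 0.988, -0.0]
wrist_force: [-0.4, 0.3, -0.7]
gripper_width: 71.4
```

{"method": "apply_moves", "body": {"deltas": [0,0,0,0,0,0,0,0,0,0,0,0,0,0,0,0,0,0,0,0,0,0,0,0,0,0,0,0], "fingers": -1, "force": 15}}

```text
time: 13.55
ee_pos: [444.3, 322.9, 97.8]
tool_rot: [0.0, 0.155, 0.988, 0.0]
wrist_force: [-0.4, -0.2, 0.6]
gripper_width: 26.1
```

Run:
```python
from h import *
go()
```

```text
t 13.55 p [444.3 322.9  97.8] jaw 72.1 w 26.1 F [-0.4 -0.2  0.6] q6 -0.73
```

{"method": "apply_moves", "body": {"deltas": [0,0,-0.01,0,0,0,-0.02,0,0,0,-0.03,0,0,0,-0.03,0,0,0,-0.025,0,0,0,-0.015,0,0,0,0,0]}}

```text
time: 14.42
ee_pos: [444.9, 323.2, 229.8]
tool_rot: [0.001, 0.155, 0.988, 0.001]
wrist_force: [0.4, 0.5, -0.4]
gripper_width: 26.0
```

Run:
```python
from h import *
go((563.7,-255.5,225))
```

```text
t 14.43 p [444.9 323.2 229.8] jaw 72.1 w 26.0 F [ 0.4  0.5 -0.4] q6 -0.73
to [ 563.7 -255.5  225. ] d [-290.6 -514.4    4.1] n 11 each [-0.0264 -0.0468  0.0004]
```

{"method": "apply_moves", "body": {"deltas": [-0.0084,-0.0146,0,0,-0.0166,-0.0294,0,0,-0.0166,-0.0294,0,0,-0.0166,-0.0294,0,0,-0.0166,-0.0294,0,0,-0.0166,-0.0294,0,0,-0.0166,-0.0294,0,0,-0.0166,-0.0294,0,0,-0.0166,-0.0294,0,0,-0.0166,-0.0294,0,0,-0.0166,-0.0294,0,0,-0.0166,-0.0294,0,0,-0.0166,-0.0294,0,0,-0.0166,-0.0294,0,0,-0.0166,-0.0294,0,0,-0.0166,-0.0294,0,0,-0.0166,-0.0294,0,0,-0.0166,-0.0294,0,0,0,0,0,0,0,0,0,0]}}

```text
time: 16.92
ee_pos: [562.0, -255.7, 226.4]
tool_rot: [-0.001, 0.156, 0.988, 0.001]
wrist_force: [-0.2, -0.0, -0.9]
gripper_width: 25.9
```

Run:
```python
from h import *
go((563.7,-255.5,108))
snap('scene','scene4');crop('scene4',130,60,290,180,5,'e2')
```

```text
t 16.93 p [ 562.  -255.7  226.4] jaw 72.1 w 25.9 F [-0.2 -0.  -0.9] q6 -1.77
to [ 563.7 -255.5  108. ] d [ -1.8   0.6 118.3] n 3 each [-0.0006  0.0002  0.0394]
```

View pics/e2.png

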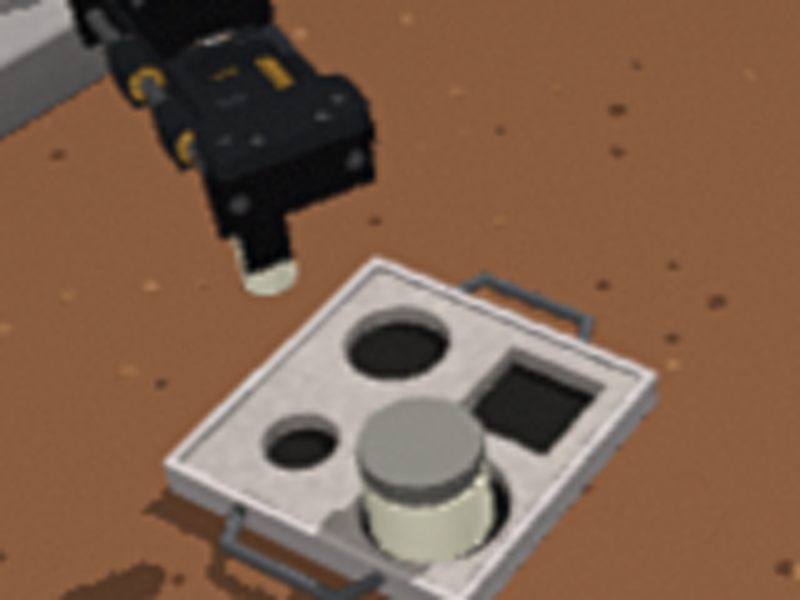

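{"method": "apply_moves", "body": {"deltas": [-0.001,0,0.015,0,0,0,0.025,0,0,0,0.025,0,0,0,0.02,0,0,0,0.015,0,0,0,0.008,0,0,0,0.004,0,0,0,0.004,0,0,0,0.001,0,0,0,0,0]}}

```text
time: 18.23
ee_pos: [564.2, -256.3, 111.1]
tool_rot: [0.0, 0.155, 0.988, -0.0]
wrist_force: [-0.0, -0.1, 0.5]
gripper_width: 25.4
```

{"method": "apply_moves", "body": {"deltas": [0,0,0.001,0,0,0,0.001,0,0,0,0.001,0,0,0,0,0]}}

```text
time: 18.73
ee_pos: [563.9, -256.1, 107.6]
tool_rot: [-0.0, 0.155, 0.988, 0.0]
wrist_force: [0.0, 0.1, -0.2]
gripper_width: 25.7
```

Run:
```python
from h import *
go((563.7,-255.5,105.5))
snap('scene','scene5');crop('scene5',130,60,290,180,5,'e3')
```

```text
t 18.73 p [ 563.9 -256.1  107.6] jaw 72.1 w 25.7 F [ 0.   0.1 -0.2] q6 -1.77
to [ 563.7 -255.5  105.5] d [0.4 0.5 2.1] n 1 each [0.0004 0.0005 0.0021]
```

View pics/e3.png

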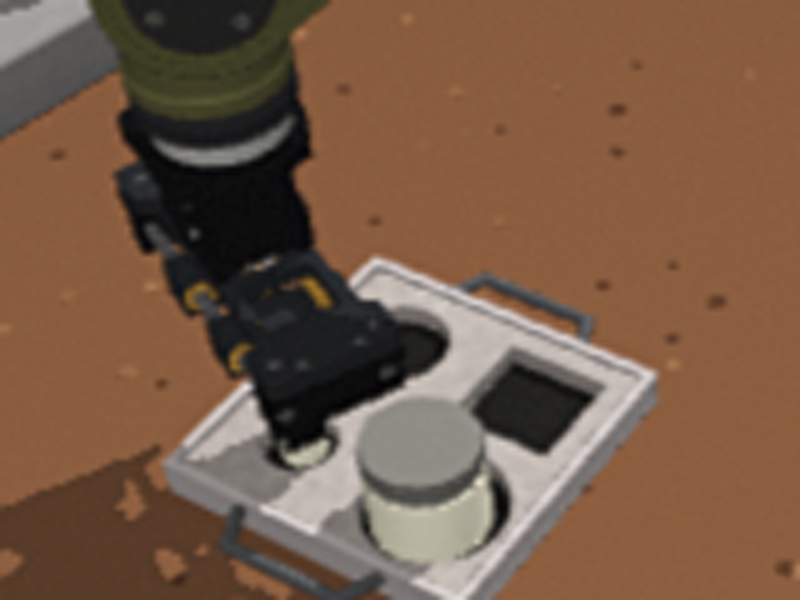

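The vial is in its pocket, about 2 mm off the floor. I'll seat it and open the jaws partway.

{"method": "apply_moves", "body": {"deltas": [0,0,0.001,0,0,0,0.001,0,0,0,0.0003,0,0,0,0,0]}}

```text
time: 19.27
ee_pos: [564.1, -256.2, 105.8]
tool_rot: [0.0, 0.155, 0.988, -0.0]
wrist_force: [-0.9, 0.3, 1.8]
gripper_width: 25.5
```

{"method": "apply_moves", "body": {"deltas": [0,0,0,0,0,0,0,0,0,0,0,0,0,0,0,0], "fingers": 0}}

```text
time: 19.77
ee_pos: [564.0, -256.2, 105.3]
tool_rot: [-0.0, 0.155, 0.988, 0.0]
wrist_force: [-0.2, -0.7, -0.4]
gripper_width: 47.1
```

{"method": "apply_moves", "body": {"deltas": [0,0,-0.01,0,0,0,-0.02,0,0,0,-0.03,0,0,0,-0.025,0,0,0,-0.02,0,0,0,0,0]}}

```text
time: 20.52
ee_pos: [565.1, -256.8, 213.7]
tool_rot: [0.002, 0.155, 0.988, -0.001]
wrist_force: [0.2, 0.2, 0.9]
gripper_width: 47.6
```

Run:
```python
from h import *
go((422.3,194,190),(422.3,194,101), jaw=112)
go(jaw=22)
snap('scene','scene6');crop('scene6',130,60,290,180,5,'e4')
```

```text
t 20.52 p [ 565.1 -256.8  213.7] jaw 72.1 w 47.6 F [0.2 0.2 0.9] q6 -1.77
turn -39.9
to [422.3 194.  190. ] d [274.4 385.3  21.8] n 9 each [0.0305 0.0428 0.0024]
to [422.3 194.  101. ] d [ 0.5  0.1 89. ] n 2 each [0.0002 0.     0.0445]
t 20.52 p [ 565.1 -256.8  213.7] jaw 72.1 w 47.6 F [0.2 0.2 0.9] q6 -1.77
turn 50.1
```

View pics/e4.png

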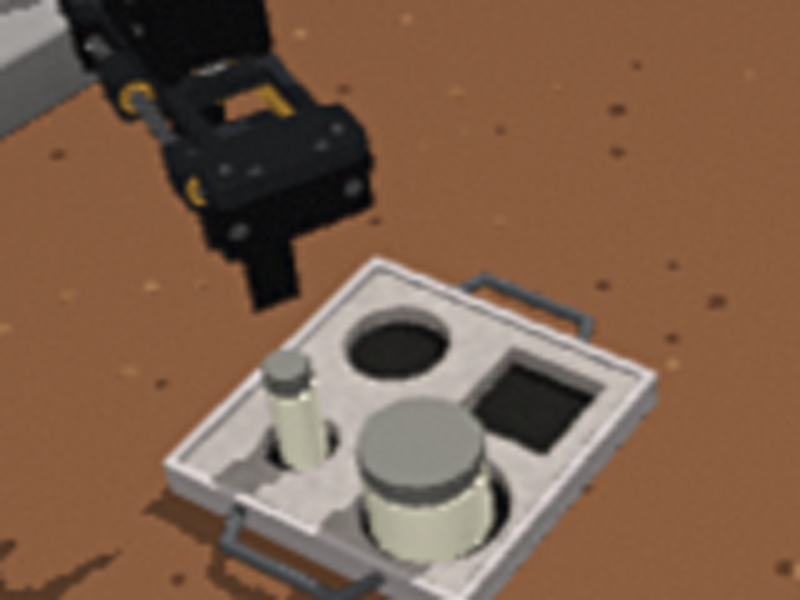

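The vial is standing in its pocket. On to the square bottle; its sides are at about 22°/112°, so I'll turn the tool by −40°.

{"method": "apply_moves", "body": {"deltas": [0.0096,0.0135,0,0,0.0196,0.0275,0.001,0,0.0196,0.0275,0.001,0,0.0196,0.0275,0.001,0,0.0196,0.0275,0.001,0,0.0196,0.0275,0.001,0,0.0196,0.0275,0.001,0,0.0196,0.0275,0.001,0,0.0196,0.0275,0.001,0,0.0196,0.0275,0.001,0,0.0196,0.0275,0.001,0,0.0196,0.0275,0.001,0,0.0196,0.0275,0.001,0,0.0196,0.0275,0.001,0,0.01,0.014,0,0,0,0,0,-10,0,0,0,-10,0,0,0,-10,0,0,0,-10,0,0,0,0], "fingers": 0.7}}

```text
time: 23.08
ee_pos: [420.5, 194.2, 196.7]
tool_rot: [-0.001, -0.191, 0.982, -0.0]
wrist_force: [0.0, -0.0, -0.3]
gripper_width: 80.6
```

Run:
```python
from h import *
go((422.3,194,101), jaw=112)
```

```text
t 23.07 p [420.5 194.2 196.7] jaw 112.0 w 80.6 F [ 0.  -0.  -0.3] q6 -1.64
turn 0.0
to [422.3 194.  101. ] d [-1.8 -0.8 95.7] n 2 each [-0.0009 -0.0004  0.0479]
```

{"method": "apply_moves", "body": {"deltas": [-0.0015,-0.0005,0.015,0,0,0,0.025,0,0,0,0.025,0,0,0,0.02,0,0,0,0.01,0,0,0,0,0]}}

```text
time: 23.82
ee_pos: [421.9, 194.3, 101.3]
tool_rot: [-0.001, -0.192, 0.981, -0.0]
wrist_force: [0.2, -1.1, 0.8]
gripper_width: 80.7
```

{"method": "apply_moves", "body": {"deltas": [0,0,0,0,0,0,0,0,0,0,0,0,0,0,0,0,0,0,0,0,0,0,0,0], "fingers": -1, "force": 20}}

```text
time: 24.58
ee_pos: [422.7, 194.7, 102.8]
tool_rot: [0.0, -0.192, 0.981, 0.0]
wrist_force: [-0.8, 0.7, 3.2]
gripper_width: 46.3
```

Run:
```python
from h import *
go()
snap('scene','scene7');crop('scene7',300,90,440,200,5,'g1')
```

```text
t 24.57 p [422.7 194.7 102.8] jaw 112.1 w 46.3 F [-0.8  0.7  3.2] q6 -1.64
```

View pics/g1.png

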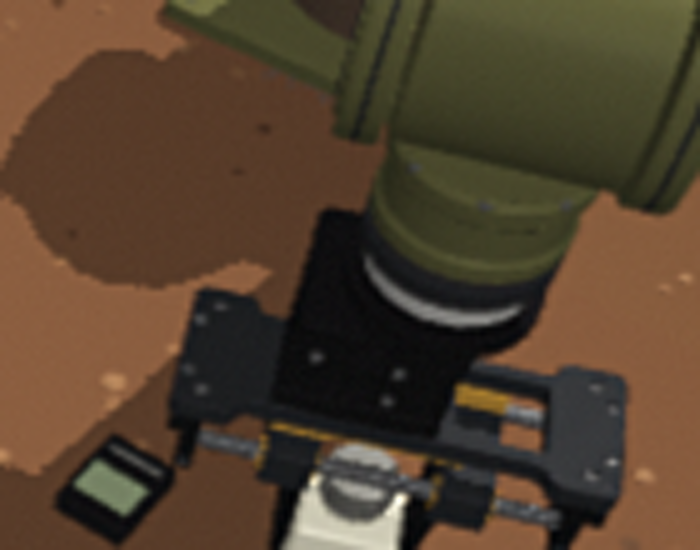

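Gripped at 46.3 mm, which is the flat-side width. Lifting.

{"method": "apply_moves", "body": {"deltas": [0,0,-0.01,0,0,0,-0.02,0,0,0,-0.03,0,0,0,-0.03,0,0,0,-0.025,0,0,0,-0.015,0,0,0,0,0]}}

```text
time: 25.5
ee_pos: [423.0, 194.6, 233.5]
tool_rot: [0.001, -0.192, 0.981, 0.0]
wrist_force: [0.7, 0.7, -1.2]
gripper_width: 45.8
```

Run:
```python
from h import *
go((463.7,-181.2,230),jaw=98.9)
```

```text
t 25.5 p [423.  194.6 233.5] jaw 112.1 w 45.8 F [ 0.7  0.7 -1.2] q6 -1.64
turn 13.2
to [ 463.7 -181.2  230. ] d [ 103.9 -363.5    3.4] n 7 each [ 0.0148 -0.0519  0.0005]
```

{"method": "apply_moves", "body": {"deltas": [0.004,-0.013,0,0,0.0074,-0.026,0,0,0.0074,-0.026,0,0,0.0074,-0.026,0,0,0.0074,-0.026,0,0,0.0074,-0.026,0,0,0.0074,-0.026,0,0,0.0074,-0.026,0,0,0.0074,-0.026,0,0,0.0074,-0.026,0,0,0.0074,-0.026,0,0,0.0074,-0.026,0,0,0.0074,-0.026,0,0,0.0074,-0.026,0,0,0.0037,-0.0125,0,0,0,0,0,6.6,0,0,0,6.6,0,0,0,0,0,0,0,0]}}

```text
time: 27.88
ee_pos: [463.0, -181.2, 232.0]
tool_rot: [-0.0, -0.079, 0.997, 0.0]
wrist_force: [-0.2, -1.0, -1.2]
gripper_width: 46.1
```

Run:
```python
from h import *
go((463.7,-181.2,111),jaw=98.9)
snap('scene','scene8');crop('scene8',130,50,290,170,5,'k1')
snap('top','top8');crop('top8',275,160,395,280,5,'k2')
```

```text
t 27.88 p [ 463.  -181.2  232. ] jaw 99.0 w 46.1 F [-0.2 -1.  -1.2] q6 -2.21
turn 0.1
to [ 463.7 -181.2  111. ] d [ -0.8  -0.2 121. ] n 3 each [-0.0003 -0.0001  0.0403]
```

View pics/k1.png

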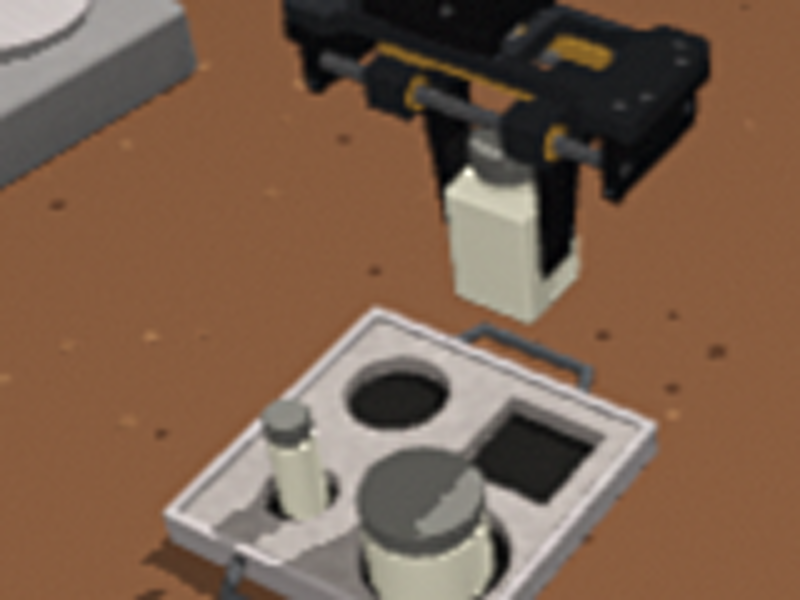

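View pics/k2.png

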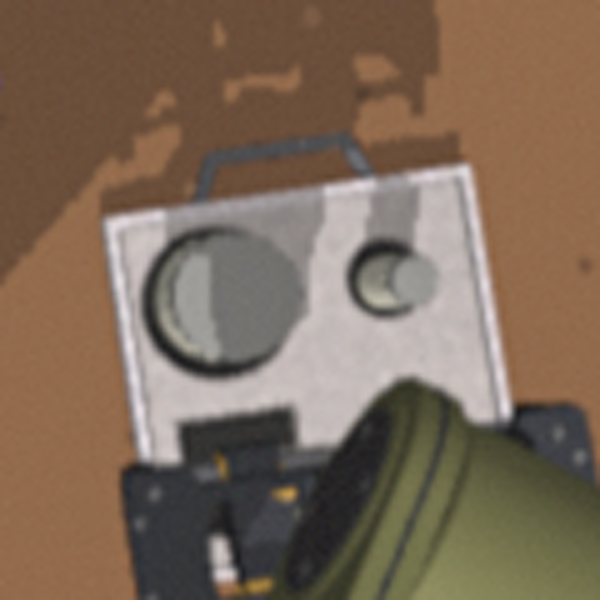

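Jar and vial are seated, and the square bottle's sides look parallel to its pocket. Lowering.

{"method": "apply_moves", "body": {"deltas": [-0.0005,0,0.015,0,0,0,0.025,0,0,0,0.025,0,0,0,0.02,0,0,0,0.015,0,0,0,0.008,0,0,0,0.004,0,0,0,0.004,0,0,0,0.003,0,0,0,0,0,0,0,0,0]}}

```text
time: 29.35
ee_pos: [463.9, -181.3, 113.8]
tool_rot: [0.0, -0.078, 0.997, -0.0]
wrist_force: [-0.2, -0.6, -1.6]
gripper_width: 46.0
```

{"method": "apply_moves", "body": {"deltas": [0,0,0.001,0,0,0,0.001,0,0,0,0,0,0,0,0,0]}}

```text
time: 29.85
ee_pos: [463.8, -181.3, 111.4]
tool_rot: [-0.0, -0.078, 0.997, 0.0]
wrist_force: [0.4, 0.1, -1.1]
gripper_width: 45.9
```

{"method": "apply_moves", "body": {"deltas": [0,0,0.001,0,0,0,0.001,0,0,0,0,0,0,0,0,0]}}

```text
time: 30.35
ee_pos: [464.1, -181.4, 110.8]
tool_rot: [-0.0, -0.078, 0.997, 0.0]
wrist_force: [-3.9, 1.2, 7.1]
gripper_width: 46.0
```

Run:
```python
from h import *
go()
snap('scene','scene9');crop('scene9',130,50,290,170,5,'l1')
```

```text
t 30.35 p [ 464.1 -181.4  110.8] jaw 98.9 w 46.0 F [-3.9  1.2  7.1] q6 -2.21
```

View pics/l1.png

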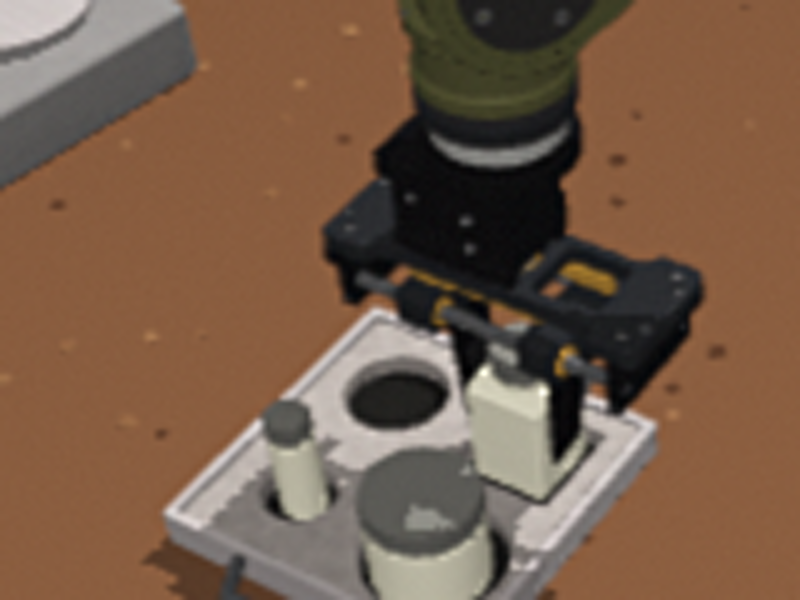

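It touched the floor at the expected height. Release.

{"method": "apply_moves", "body": {"deltas": [0,0,0,0,0,0,0,0,0,0,0,0,0,0,0,0], "fingers": 0.4}}

```text
time: 30.9
ee_pos: [463.7, -181.2, 109.3]
tool_rot: [-0.0, -0.078, 0.997, 0.0]
wrist_force: [-0.5, 0.4, -0.1]
gripper_width: 66.4
```

{"method": "apply_moves", "body": {"deltas": [0,0,-0.01,0,0,0,-0.02,0,0,0,-0.03,0,0,0,-0.03,0,0,0,-0.02,0,0,0,0,0]}}

```text
time: 31.65
ee_pos: [464.8, -181.8, 222.2]
tool_rot: [0.002, -0.078, 0.997, -0.001]
wrist_force: [-0.7, -0.7, 0.0]
gripper_width: 66.4
```

Run:
```python
from h import *
go((563.5,309.8,215),(563.5,309.8,106))
snap('scene','scene10');crop('scene10',130,50,290,170,5,'m1')
```

```text
t 31.65 p [ 464.8 -181.8  222.2] jaw 98.9 w 66.4 F [-0.7 -0.7  0. ] q6 -2.21
to [563.5 309.8 215. ] d [-173.8  470.3    6.4] n 9 each [-0.0193  0.0523  0.0007]
to [563.5 309.8 106. ] d [  0.4   0.3 109. ] n 2 each [0.0002 0.0002 0.0545]
```

View pics/m1.png

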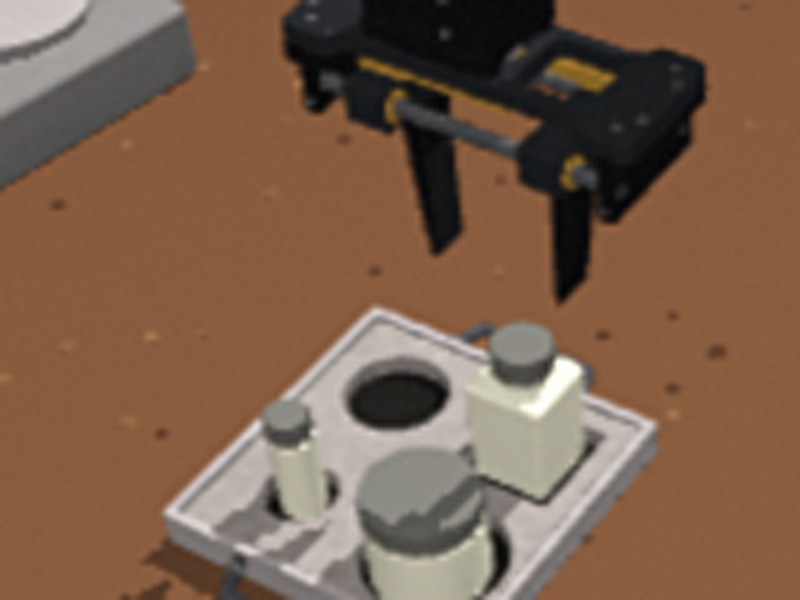

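Square bottle is in. On to the capped bottle.

{"method": "apply_moves", "body": {"deltas": [-0.0054,0.0147,0,0,-0.0105,0.0284,0,0,-0.0105,0.0284,0,0,-0.0105,0.0284,0,0,-0.0105,0.0284,0,0,-0.0105,0.0284,0,0,-0.0105,0.0284,0,0,-0.0105,0.0284,0,0,-0.0105,0.0284,0,0,-0.0105,0.0284,0,0,-0.0105,0.0284,0,0,-0.0105,0.0284,0,0,-0.0105,0.0284,0,0,-0.0105,0.0284,0,0,-0.0105,0.0284,0,0,-0.0105,0.0284,0,0,-0.0105,0.0284,0,0,0,0,0,0,0,0,0,0], "fingers": 0.7}}

```text
time: 34.08
ee_pos: [561.3, 309.0, 218.2]
tool_rot: [-0.001, -0.078, 0.997, -0.001]
wrist_force: [0.9, -0.7, -0.5]
gripper_width: 81.1
```

Run:
```python
from h import *
go((563.5,309.8,107))
```

```text
t 34.08 p [561.3 309.  218.2] jaw 99.0 w 81.1 F [ 0.9 -0.7 -0.5] q6 -1.31
to [563.5 309.8 107. ] d [ -2.6   0.5 111.2] n 2 each [-0.0013  0.0003  0.0556]
```

{"method": "apply_moves", "body": {"deltas": [-0.002,0.0005,0.015,0,0,0,0.025,0,0,0,0.025,0,0,0,0.02,0,0,0,0.015,0,0,0,0.01,0,0,0,0,0,0,0,0,0]}}

```text
time: 35.08
ee_pos: [564.7, 310.2, 110.3]
tool_rot: [0.001, -0.078, 0.997, 0.0]
wrist_force: [0.8, 0.9, 0.5]
gripper_width: 81.2
```

{"method": "apply_moves", "body": {"deltas": [0,0,0,0,0,0,0,0,0,0,0,0,0,0,0,0,0,0,0,0,0,0,0,0], "fingers": -1, "force": 25}}

```text
time: 35.83
ee_pos: [564.1, 310.0, 109.5]
tool_rot: [0.0, -0.078, 0.997, 0.0]
wrist_force: [0.5, -0.8, 0.9]
gripper_width: 43.7
```

Run:
```python
from h import *
go()
```

```text
t 35.83 p [564.1 310.  109.5] jaw 98.9 w 43.7 F [ 0.5 -0.8  0.9] q6 -1.31
```

{"method": "apply_moves", "body": {"deltas": [0,0,-0.01,0,0,0,-0.02,0,0,0,-0.03,0,0,0,-0.03,0,0,0,-0.025,0,0,0,-0.015,0,0,0,0,0]}}

```text
time: 36.7
ee_pos: [564.7, 310.2, 241.8]
tool_rot: [0.002, -0.078, 0.997, 0.001]
wrist_force: [-0.3, 0.5, -1.2]
gripper_width: 43.6
```

Run:
```python
from h import *
go((477.0,-268.8,240))
```

```text
t 36.7 p [564.7 310.2 241.8] jaw 98.9 w 43.6 F [-0.3  0.5 -1.2] q6 -1.31
to [ 477.  -268.8  240. ] d [ 176.6 -558.3    0.6] n 11 each [ 0.0161 -0.0508  0.0001]
```

{"method": "apply_moves", "body": {"deltas": [0.0046,-0.0143,0,0,0.01,-0.032,0,0,0.01,-0.032,0,0,0.01,-0.032,0,0,0.01,-0.032,0,0,0.01,-0.032,0,0,0.01,-0.032,0,0,0.01,-0.032,0,0,0.01,-0.032,0,0,0.01,-0.032,0,0,0.01,-0.032,0,0,0.01,-0.032,0,0,0.01,-0.032,0,0,0.01,-0.032,0,0,0.01,-0.032,0,0,0.01,-0.032,0,0,0.01,-0.032,0,0,0.01,-0.032,0,0,0.002,0,0,0,0,0,0,0]}}

```text
time: 39.2
ee_pos: [475.4, -268.7, 238.2]
tool_rot: [-0.001, -0.078, 0.997, 0.001]
wrist_force: [-0.6, 0.1, -0.8]
gripper_width: 43.7
```

Run:
```python
from h import *
go((477.0,-268.8,119))
snap('scene','scene11');crop('scene11',130,50,290,170,5,'n1')
```

```text
t 39.2 p [ 475.4 -268.7  238.2] jaw 98.9 w 43.7 F [-0.6  0.1 -0.8] q6 -2.34
to [ 477.  -268.8  119. ] d [ -1.7  -0.6 119.2] n 3 each [-0.0006 -0.0002  0.0397]
```

View pics/n1.png

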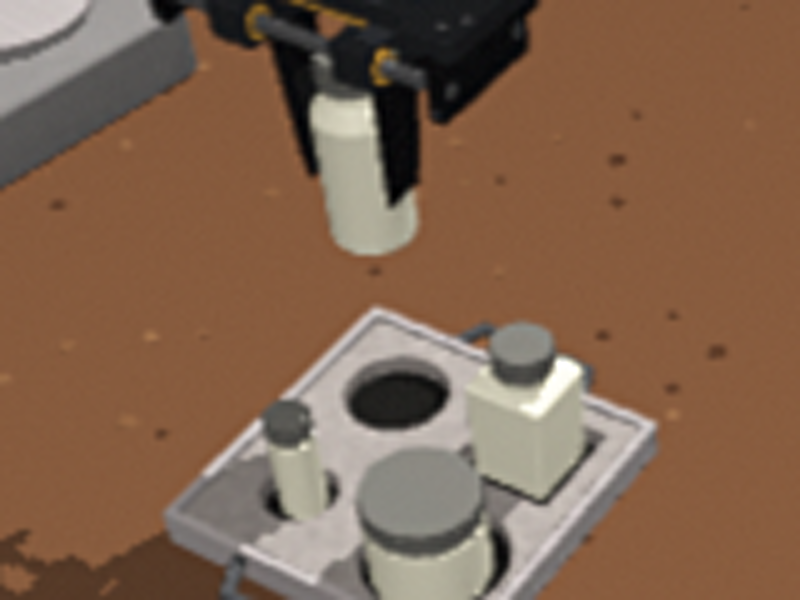

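The bottle hangs upright above the free round pocket. Lowering.

{"method": "apply_moves", "body": {"deltas": [-0.001,0,0.015,0,0,0,0.025,0,0,0,0.025,0,0,0,0.02,0,0,0,0.015,0,0,0,0.008,0,0,0,0.004,0,0,0,0.004,0,0,0,0.001,0,0,0,0,0,0,0,0,0]}}

```text
time: 40.62
ee_pos: [477.5, -269.0, 122.8]
tool_rot: [0.0, -0.078, 0.997, -0.0]
wrist_force: [0.2, -1.0, -0.2]
gripper_width: 43.5
```

{"method": "apply_moves", "body": {"deltas": [0,0,0.001,0,0,0,0.001,0,0,0,0,0,0,0,0,0]}}

```text
time: 41.12
ee_pos: [477.3, -268.9, 120.4]
tool_rot: [-0.0, -0.078, 0.997, 0.0]
wrist_force: [0.2, -0.1, -1.4]
gripper_width: 43.3
```

{"method": "apply_moves", "body": {"deltas": [0,0,0.001,0,0,0,0.001,0,0,0,0.0005,0,0,0,0,0]}}

```text
time: 41.62
ee_pos: [477.3, -268.9, 117.9]
tool_rot: [-0.0, -0.078, 0.997, 0.0]
wrist_force: [-0.1, 0.8, 0.2]
gripper_width: 43.4
```

{"method": "apply_moves", "body": {"deltas": [0,0,0.0007,0,0,0,0,0,0,0,0,0]}}

```text
time: 42.0
ee_pos: [477.4, -269.0, 117.5]
tool_rot: [0.0, -0.078, 0.997, -0.0]
wrist_force: [-0.4, 0.5, 1.5]
gripper_width: 43.8
```

{"method": "apply_moves", "body": {"deltas": [0,0,0,0,0,0,0,0,0,0,0,0,0,0,0,0], "fingers": 0.4}}

```text
time: 42.5
ee_pos: [477.3, -268.9, 117.2]
tool_rot: [-0.0, -0.078, 0.997, 0.0]
wrist_force: [-0.3, 0.3, 0.9]
gripper_width: 65.6
```

{"method": "apply_moves", "body": {"deltas": [0,0,-0.01,0,0,0,-0.02,0,0,0,-0.03,0,0,0,-0.03,0,0,0,-0.03,0,0,0,-0.03,0,0,0,0,0,0,0,0,0]}}

```text
time: 43.5
ee_pos: [477.1, -268.7, 267.3]
tool_rot: [0.0, -0.078, 0.997, -0.0]
wrist_force: [-0.7, -0.6, 0.2]
gripper_width: 66.5
```

Run:
```python
from h import *
go((300,100,280))
```

```text
t 43.5 p [ 477.1 -268.7  267.3] jaw 98.9 w 66.5 F [-0.7 -0.6  0.2] q6 -2.34
to [300. 100. 280.] d [117.7 391.8 -12.7] n 8 each [ 0.0147  0.049  -0.0016]
```

{"method": "apply_moves", "body": {"deltas": [0.004,0.012,0,0,0.004,0.025,0,0,0.004,0.025,0,0,0.004,0.025,0,0,0.004,0.025,0,0,0.004,0.025,0,0,0.004,0.025,0,0,0.004,0.025,0,0,0.004,0.025,0,0,0.004,0.025,0,0,0,0.012,0,0,0,0,0,0]}}

```text
time: 45.0
ee_pos: [398.8, -28.6, 266.7]
tool_rot: [-0.0, -0.079, 0.997, -0.0]
wrist_force: [-0.2, -0.4, 0.4]
gripper_width: 66.1
```

Run:
```python
from h import *
snap('scene','scene12');crop('scene12',130,80,290,200,5,'o1')
snap('top','top12');crop('top12',285,170,395,280,6,'o2');crop('top12',0,0,512,384,1.5,'o3')
```

```text
(no output)
```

View pics/o1.png

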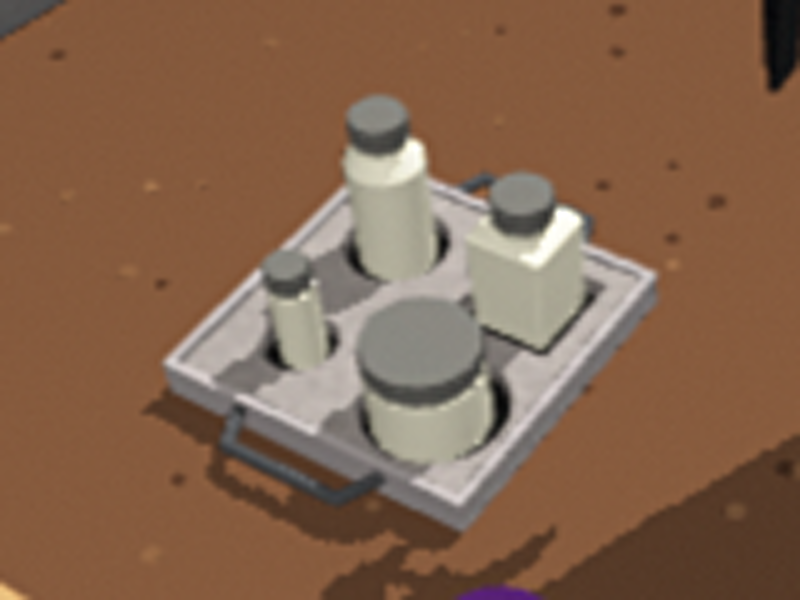

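View pics/o2.png

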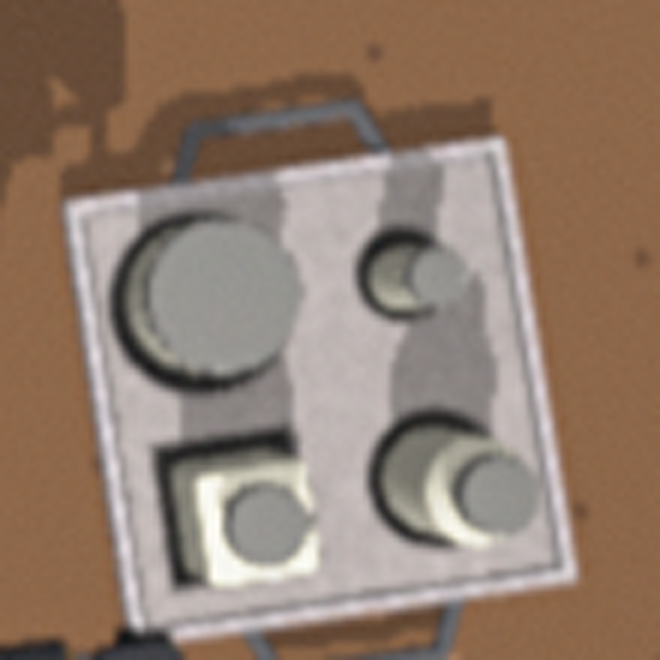

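View pics/o3.png

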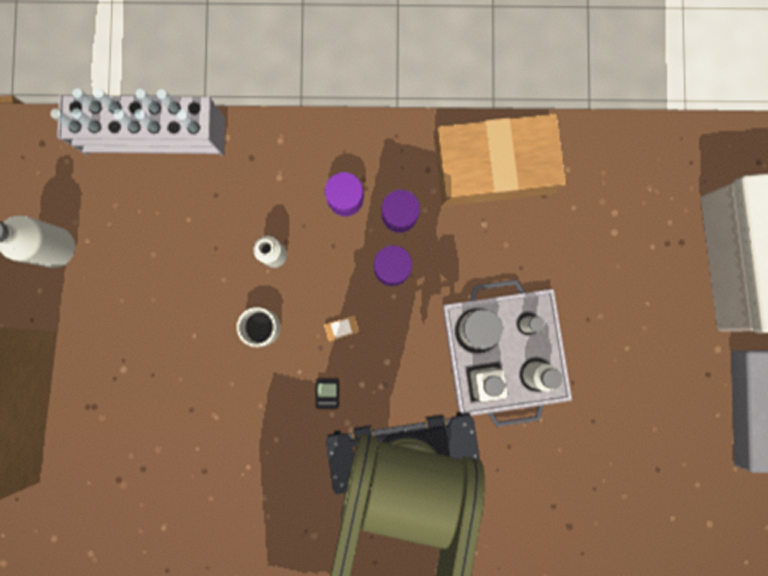

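Run:
```python
from h import *
t=load('top12');c=load('scene12')
f=lambda U,V,k,a,b:((U+.5)/k-.5+a,(V+.5)/k-.5+b)
for n,a,b,z in(('jar',(224,302),(421,348),68),('vial',(440,277),(288,271),74),('sq',(267,522),(522,201),94),('bottle',(501,493),(378,124),108)):
  print(n,at(t,*f(*a,6,285,170),z)[:2].round(1),at(c,*f(*b,5,130,80),z)[:2].round(1))
go(); print(robot.sign_off())
```

```text
jar [ 551.  -170.1] [ 556.2 -163.8]
vial [ 561.8 -256.7] [ 564.2 -248.8]
sq [ 464.4 -182.2] [ 466.1 -176.1]
bottle [ 477.5 -270.4] [ 481.  -261.6]
t 45.1 p [399.2 -29.4 267. ] jaw 98.9 w 66.2 F [ 0.3 -0.2  0.5] q6 -1.93
the job is handed in; nothing more can be done
None
```

The four capped containers are standing upright in the caddy, each in its matching pocket, and I handed the job in at 45.1 s of the 106 s allowed. They went in as jar, vial, square bottle, then tall bottle. The uncapped bottle, the uncapped jar and the purple jars are where they started.

- **Position:** from the top camera, the final cap centres are within about 3 mm of the pocket centres. The scene camera puts them 5–9 mm off, mostly in +y, on all four containers. I read that as rough cap-centre readings or calibration error, because both pictures show each container inside its own pocket.
- **Depth:** the hand stopped at each pocket's expected floor height, to about 1 mm. The square bottle (7 N) and the vial (about 2 N) touched down clearly. For the tall bottle and the jar, the force reading only showed the weight coming off the gripper.
- **Limits:** I saw no wrist force above about 8 N in the readings between moves. The gripper was empty and clear of everything at hand-in.

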